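# Check out the rolling-ball painting kit

### The job

Check out the kit for rolling-ball painting: first turn the paint jar where it stands so that its barred code patch squarely faces the scanner window, and let go of it. Then pick up and shake the red-lidded, the yellow-lidded and the blue-lidded tin, in that order, to hear which one has the loose steel ball rattling in it, standing the silent ones back upright where they were. Finish holding the rattling tin level in the gripper, about 15 cm above the middle of the green mat, keeping hold of it, and never bring a silent tin over the green mat; leave everything else on the table alone.

Things in the scene. Friction and masses are not known exactly. Their poses are not given: they have to be found in the camera images.
- jar: Blue paint jar standing loose on the table, about 300 g: body 60 mm diameter, 85 mm high, then a fixed white lid of 56 mm diameter, 105 mm high in all. Origin: centre of its underside, z up. Its +x axis points out through the middle of the white code patch with black bars on its side (32 x 50 mm); a black stripe on the lid runs from the centre to the patch side
- scanner: Code scanner fixed to the table: grey block 60 x 70 mm on a black foot 100 x 90 mm, 90 mm high. Origin: on the table, 20 mm behind the scanning face, z up. Its -x axis points out of the scanning face towards the jar, whose axis starts 90 to 110 mm from the origin
- scanner_window (a point): Middle of the dark red window on the scanner's face, 48 mm above the table
- tin_mat: Fixed grey mat, 150 x 400 x 3 mm; the three tins stand on it in a row along its y axis, about 125 mm apart, in any colour order. Origin: centre of its underside. The ball in the rattling tin (any colour) has 75 mm of travel along the tin: after a jerk along the tin it keeps striking the end walls; on tilting it rolls to the low end, shifting 160 g by some 35 mm
- green_mat: Fixed green hand-over mat, 110 x 150 x 3 mm, in front of the robot and farther from it than the tins. Origin: centre of its underside on the table
- tin_red: Sealed oblong tin, red lid (does not open), 120 mm along its x axis, 56 mm wide along y (grasp across this), 53 mm high, 240 to 370 g in all. Origin: centre of its underside, z up; stands on the tin mat, x axis along the mat's. One of the three tins has a 34 mm, 160 g steel ball rolling free inside (see tin mat); the others are packed solid. Weight tells nothing
- tin_yellow: Sealed oblong tin, yellow lid (does not open), 120 mm along its x axis, 56 mm wide along y (grasp across this), 53 mm high, 240 to 370 g in all. Origin: centre of its underside, z up; stands on the tin mat, x axis along the mat's. One of the three tins has a 34 mm, 160 g steel ball rolling free inside (see tin mat); the others are packed solid. Weight tells nothing
- tin_blue: Sealed oblong tin, blue lid (does not open), 120 mm along its x axis, 56 mm wide along y (grasp across this), 53 mm high, 240 to 370 g in all. Origin: centre of its underside, z up; stands on the tin mat, x axis along the mat's. One of the three tins has a 34 mm, 160 g steel ball rolling free inside (see tin mat); the others are packed solid. Weight tells nothing
- paint_bottle: Bystander, loose, to be left alone: navy paint bottle, 52 mm diameter, 140 mm high, upright. Origin: centre of its underside
- glue_bottle: Bystander, loose, to be left alone: white glue jar, 56 mm diameter, 130 mm high, upright. Origin: centre of its underside
- paper_cup: Bystander, loose, to be left alone: brown open paper cup, 76 mm diameter at the rim, 90 mm high, upright. Origin: centre of its underside
- eraser: Bystander, loose, to be left alone: grey eraser, 40 x 22 x 14 mm. Origin: centre of its underside
- pencil: Bystander, loose, to be left alone: yellow pencil lying flat, 160 mm long, 9 mm thick. Origin: centre of its underside
- tape_roll: Bystander, loose, to be left alone: orange tape roll lying flat, 72 mm diameter, 20 mm high. Origin: centre of its underside
Mind the look-alikes: they are no part of the job. What is shaped like the tin_yellow but purple is not meant.

How it is judged:
By the outcome, as a careful person would: the job done as asked, in the order asked, and still so for the second after the job is handed in, while the arm keeps its last pose, push and grip.
It also fails if it takes over 72 s, if anything falls off the work surface, if the arm or the gripper's body presses on something with over 40 N, if the wrist force passes 120 N, or if a joint passes its speed limit or range.

### The arm

A 6-joint arm with a two-finger parallel gripper is mounted at the origin on the work surface. World frame = base frame: x ahead of the robot, y to its left, z up, the work surface at z = 0. Lengths are in m, angles in rad, forces in N, time in s.
With the tool pointing down it reaches from about 0.325 to 0.775 m from the base axis. Payload 5.5 kg.
Tool frame: the origin (TCP) lies between the finger pads; the fingertips stand env.tips_ahead ahead of it and the grasp point (between the pads) lies 3 mm ahead of it (env.tips_ahead is the distance from the TCP to the fingertips, in m); z points along the fingers, y is the line along which they close (so a half turn about z gives the same grasp; the last joint's range is limited). The gripper opens to 85 mm and grips with 20 to 120 N. Pads are 22 mm wide; open, the fingers measure 114 mm over their backs; the gripper's body (76 mm by 85 mm) begins 54 mm behind the grasp point. The pads swing forward as they close: fully open they stand 13 mm farther back than shut.
Start: joints at [1.044, 0.091, 1.231, -0, 1.82, -0.057], TCP at [0.272, 0.535, 0.253] pointing down, gripper open.
Joint ranges: [-2.87, 2.87], [-0.86, 2.18], [0.17, 2.46], [-1.51, 4.65], [0.06, 2.69], [-2.65, 2.65]. Speed limits (rad/s): [2.57, 2.57, 3.01, 3.14, 3.14, 3.14].

### API

Orientations are given as a 3x3 rotation matrix whose columns are the frame's x, y, z axes.
In Python, from workcell import readout, grab_frame, finish_job, env gives the robot as it stands. The module is installed in compiled form; this text tells all that it offers.
- The arm moves only by the tool jog_arm, never from a script. Its arguments are lists of equal length, an entry for each row: "xyz": the shift along the world's x, y, z in m, a list of three; "twist": the turn, a rotation vector about the world's x, y, z in rad, a list of three; "fingers": the opening, from 0 (shut) to 1 (fully open). In form: {"xyz": [[dx, dy, dz], ...], "twist": [[wx, wy, wz], ...], "fingers": [fingers, ...]}. A call has 1 to 12 rows; each row is the pose to reach, as a shift and turn from the pose commanded when the call began; what a row does not reach only later rows make up. A row lasts 1/12 s, in which the tool goes at most 41.7 mm and 7.16 degrees, less where a joint would pass 70% of its speed; a pose out of reach is approached as far as the arm can. A call with a gripper value outside its range is refused whole. The fingers move at their own pace and stop on an object; the grip force is fixed at half the most. Time passes only in rows, so rows that repeat a pose let the fingers close. It gives the time, the measured TCP pose, the force, the opening and the grip force at its end, in the units of the state.
- readout.observe(): the state, without advancing time (a new reading comes with each control period).
- grab_frame(name): name is "side" or "top" or "wrist"; returns a dict with "img" (384x512x3 uint8, red, green, blue), "fov_y" (degrees; the focal length in pixels is half the picture's height over the tangent of half this angle, whatever the lens; pixels are square), "cx", "cy" (the principal point, pixels), "k1" (the pictures are not rectified: a ray, as slopes to the right and down, at radius r is drawn at 1 + k1 r^2 times it, then the intrinsics apply), "pose" (4x4, takes a point from camera to world coordinates). Camera axes: x right, y up, looking along -z (the intrinsics and any distortion apply to the point x, -y, -z); pixel columns grow to the right and rows downward; lengths in m; the calibration is good to about 2 mm. A picture is of the moment at which its call begins. There is no depth.
- finish_job(): hands the job in; it is judged then, once.
The state is a dict: "time": time; "joints": joint angles; "joint_vel": joint speeds; "joint_torque": joint torques, N m; "ee_pos": TCP position; "tool_rot": TCP orientation; "force": force on the tool from outside, world axes, zero at the start; "ft_torque": the same for the moment, N m; "opening": opening from 0.0 (shut) to 1.0 (fully open); "grip_force": force on a finger pad.
Only numpy, scipy, OpenCV 4.12 (cv2) and the standard library are available. Lean on these libraries where they do the work, as an engineer would, in place of code of your own. Each camera call takes 0.05 s, during which the arm holds its last target. There are 200 camera calls.

## Working session

There is one attempt and no reset: what is moved stays moved. The work goes in short steps, Python scripts to look and compute and a tool call to move; the robot and the scene stay as the last step left them, time stands still between calls to the robot, and variables do not carry over. Pictures are saved under pics/ and viewed, at most 10 in all, crops included, and the job is handed in when it is done.

Besides the shell and the picture viewer there is one more tool, called after "Call:" as a command line: name --argument value ..., lists and objects as JSON in quotes. jog_arm: Moves the arm, as the interface text tells. Its arguments: {"type":"object","properties":{"xyz":{"type":"array"},"twist":{"type":"array"},"fingers":{"type":"array"}},"required":["xyz","twist","fingers"]}

```bash
mkdir -p pics; cat > h.py <<'E'
import numpy as np, cv2
from workcell import readout, grab_frame, finish_job, env
def ray(f,u,v):
    h=f["img"].shape[0]; fl=h/2/np.tan(np.radians(f["fov_y"])/2)
    K=np.array([[fl,0,f["cx"]],[0,fl,f["cy"]],[0,0,1.]])
    p=cv2.undistortPoints(np.array([[[u,v]]],float),K,np.array([f["k1"],0,0,0.]))[0,0]
    P=np.array(f["pose"]); d=P[:3,:3]@np.array([p[0],-p[1],-1]); return P[:3,3],d
def at(f,u,v,z):
    o,d=ray(f,u,v); return o+d*(z-o[2])/d[2]
def proj(f,X):
    P=np.array(f["pose"]); c=P[:3,:3].T@(np.array(X)-P[:3,3]); a,b=c[0]/-c[2],-c[1]/-c[2]
    s=1+f["k1"]*(a*a+b*b); fl=f["img"].shape[0]/2/np.tan(np.radians(f["fov_y"])/2)
    return f["cx"]+fl*a*s,f["cy"]+fl*b*s
def save(f,n,box=None,k=1):
    im=f["img"][:,:,::-1]
    if box: im=im[box[1]:box[3],box[0]:box[2]]
    cv2.imwrite("pics/"+n,cv2.resize(im,None,fx=k,fy=k,interpolation=cv2.INTER_CUBIC))
E
python3 - <<'E'
from h import *
import pickle
for n in ("top","side"):
    f=grab_frame(n); save(f,n+"0.png",k=1.56); pickle.dump(f,open(n+"0.pkl","wb"))
    print(n,f["fov_y"],f["cx"],f["cy"],f["k1"],np.round(f["pose"],3).tolist())
print(env.tips_ahead, readout.observe())
E
```

```text
top 49.10577679592743 261.74353710924873 188.63683306049558 0.002586660772614084 [[-0.005, 0.997, -0.083, 0.456], [-1.0, -0.005, -0.001, 0.027], [-0.002, 0.083, 0.997, 1.204], [0.0, 0.0, 0.0, 1.0]]
side 48.110333190437004 262.4010760445453 201.74745962450848 0.013677795578362545 [[0.757, 0.453, -0.472, 0.003], [-0.653, 0.543, -0.527, -0.577], [0.018, 0.707, 0.707, 0.872], [0.0, 0.0, 0.0, 1.0]]
0.022 {'time': 0.1, 'joints': array([ 1.04428460e+00,  9.18124091e-02,  1.23176096e+00,  1.32223626e-06,
        1.81978875e+00, -5.67162251e-02]), 'joint_vel': array([-9.54236015e-04, -2.27071347e-03, -3.26152782e-03, -1.32722685e-03,
        4.08135788e-04, -9.69757816e-05]), 'joint_torque': array([ 2.26988093e-03, -4.60214639e+01, -4.19219720e+01, -7.02577836e-05,
        1.06401974e-02,  3.89312493e-05]), 'ee_pos': array([0.2715284 , 0.5348128 , 0.25224917]), 'tool_rot': array([[-8.91660985e-01,  4.52702877e-01, -8.90301194e-04],
       [ 4.52703741e-01,  8.91659680e-01, -1.52917527e-03],
       [ 1.01583636e-04, -1.76654860e-03, -9.99998434e-01]]), 'force': array([-0.37278718,  0.21790397,  0.04876514]), 'ft_torque': array([ 0.03312439, -0.0037688 , -0.00158364]), 'grip_force': 0.0, 'opening': 0.9945327215750746}
```

View pics/top0.png

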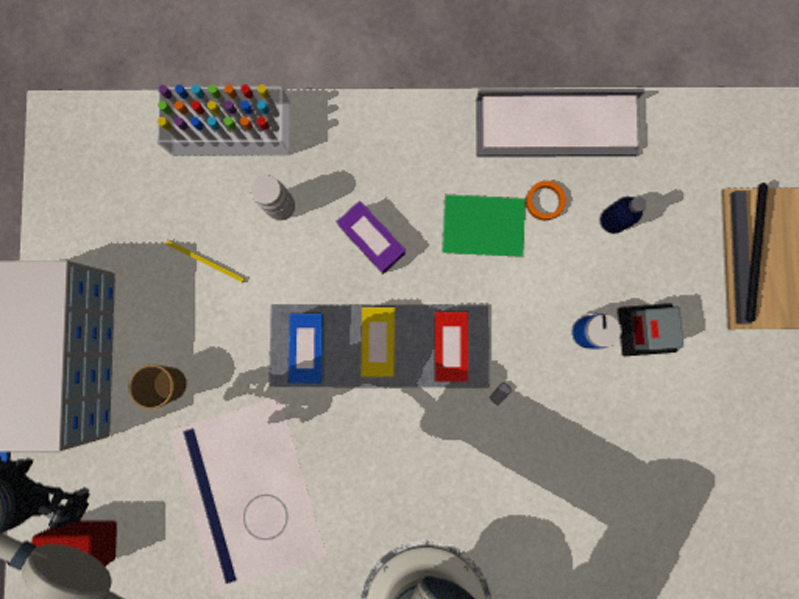

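View pics/side0.png

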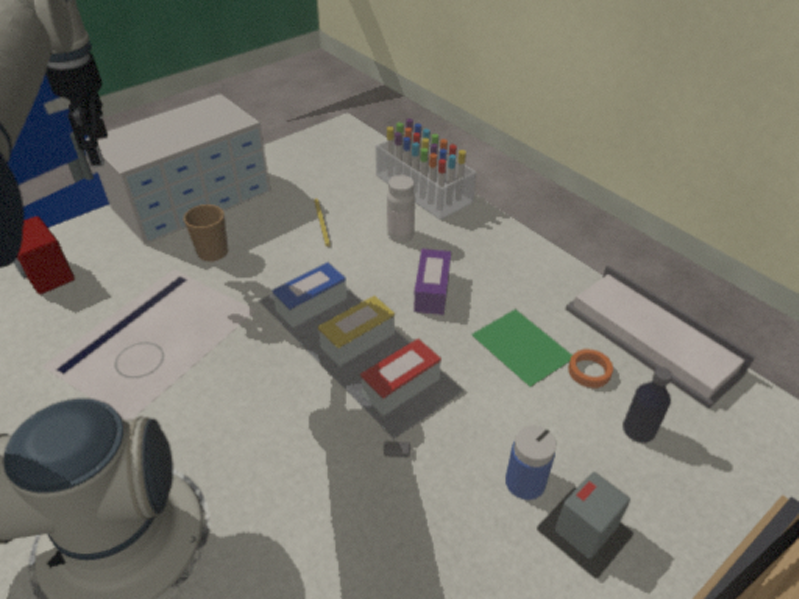

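The top picture has world x pointing up and y to the left. The jar's lid is near (602,330) in the 1.56x picture with its stripe pointing up (+x). The scanner is to its right at (652,330), and the tins from left to right are blue, yellow and red. I'll enlarge these areas.

```bash
python3 - <<'E'
from h import *
import pickle
f=pickle.load(open("top0.pkl","rb")); s=pickle.load(open("side0.pkl","rb"))
save(f,"jar_t.png",(358,180,458,240),8)
save(f,"tins_t.png",(165,185,325,260),5)
E
```

```text
(no output)
```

View pics/jar_t.png

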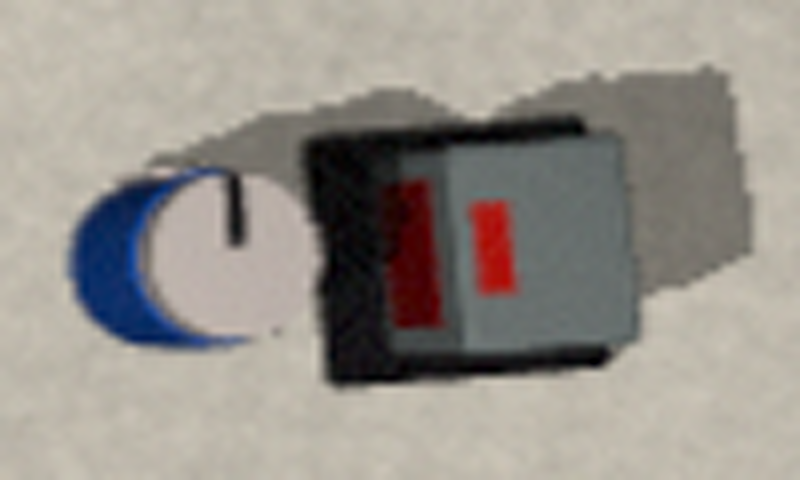

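View pics/tins_t.png

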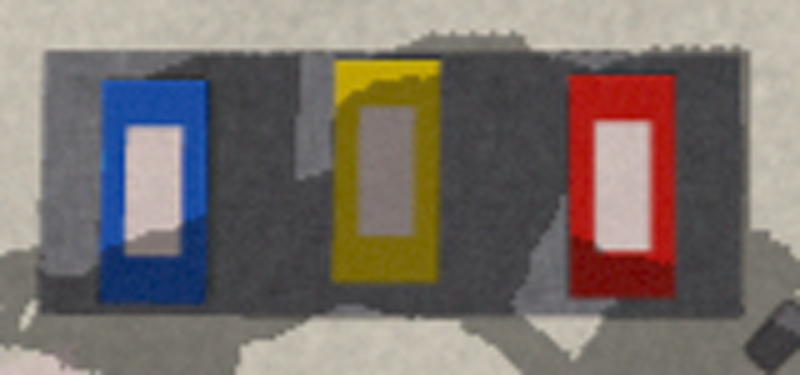

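The jar crop shows the lid circle centred at about (233,256), with the stripe from (236,245) to (233,175). The front edge of the scanner's top runs from (446,138) to (464,350), and the front edge of its foot from (308,140) to (330,384). The tin crop gives clear lid corners, which I'll now convert to positions.

```bash
python3 - <<'E'
from h import *
import pickle
f=pickle.load(open("top0.pkl","rb")); s=pickle.load(open("side0.pkl","rb"))
def c(x,y,o,k,z): return at(f,o[0]+(x+.5)/k-.5,o[1]+(y+.5)/k-.5,z)
ang=lambda a,b: np.degrees(np.arctan2(b[1]-a[1],b[0]-a[0]))
J=lambda x,y,z:c(x,y,(358,180),8,z)
lid=J(233,256,.105); print("lid",lid,"diam",np.linalg.norm(J(148,256,.105)-J(318,256,.105)),np.linalg.norm(J(233,172,.105)-J(233,340,.105)))
print("stripe yaw",ang(J(236,245,.105),J(233,175,.105)), ang(lid,J(233,175,.105)))
T=[J(*p,.09) for p in((446,138),(628,135),(638,345),(464,350))]
F=[J(*p,.0) for p in((308,140),(330,384))]
print("blk",np.round(T,4).tolist(),np.mean(T,0)); print("edges",ang(T[3],T[0]),ang(T[2],T[1]),ang(T[0],T[1]),ang(T[3],T[2]))
print("foot",np.round(F,4).tolist(),ang(F[1],F[0]),np.linalg.norm(F[0]-F[1]))
W=[J(*p,.048) for p in((385,185),(430,180),(443,325),(393,325))]; print("win mean",np.mean(W,0))
print("proj lid to side", np.array(proj(s,lid))*1.56)
M=lambda p,z:c(*p,(165,185),5,z)
for n,q,z in(("blue",((103,80),(208,80),(206,303),(99,302)),.056),("yel",((335,59),(441,60),(438,282),(331,281)),.056),("red",((569,74),(675,74),(675,298),(570,297)),.056),("mat",((46,51),(748,51),(743,316),(38,313)),.003)):
    P=[M(p,z) for p in q]; ctr=np.mean(P,0)
    print(n,ctr.round(4),"size",np.linalg.norm(P[0]-P[1]).round(4),np.linalg.norm(P[0]-P[3]).round(4),"yaw",ang(P[3],P[0]).round(2),ang(P[2],P[1]).round(2),"side",np.round(np.array(proj(s,ctr))*1.56,1))
G=[at(f,x/1.56,y/1.56,.003) for x,y in((445,195),(525,197),(523,256),(443,250))];print("green",np.mean(G,0),np.round(G,3).tolist())
for n,u,v,z in(("tape",547,201,.02),("eraser",502,394,.014),("purple",371,237,.056),("bottle",636,206,.14)): print(n,at(f,u/1.56,v/1.56,z))
E
```

```text
lid [ 0.48619243 -0.29733898  0.105     ] diam 0.055392390620279626 0.054751027032174
stripe yaw 0.7581970936685691 -1.69243403039453
blk [[0.5253, -0.3735, 0.09], [0.526, -0.4337, 0.09], [0.4567, -0.4343, 0.09], [0.4553, -0.3769, 0.09]] [ 0.49083751 -0.40461097  0.09      ]
edges 2.8502781688171233 0.4643324143698125 -89.32865887469012 -88.62096878215891
foot [[0.5305, -0.3564, 0.0], [0.4434, -0.3615, 0.0]] 3.3457921102654353 0.08723323045165608
win mean [ 0.48828411 -0.37578221  0.048     ]
proj lid to side [533.66118556 440.47778358]
blue [0.4596 0.2095 0.056 ] size 0.0574 0.1205 yaw -0.43 -0.15 side [307.9 283.1]
yel [0.4703 0.083  0.056 ] size 0.058 0.1207 yaw -0.96 -0.94 side [355.7 318.8]
red [ 0.4614 -0.0454  0.056 ] size 0.058 0.121 yaw -0.2 -0.7 side [400.3 365.3]
mat [0.4641 0.0814 0.003 ] size 0.402 0.1489 yaw -1.01 -1.95 side [354.6 342.1]
green [ 0.68562239 -0.1123573   0.003     ] [[0.741, -0.041, 0.003], [0.737, -0.189, 0.003], [0.626, -0.184, 0.003], [0.638, -0.036, 0.003]]
tape [ 0.72517653 -0.2264313   0.02      ]
eraser [ 0.37473824 -0.13901365  0.014     ]
purple [0.65392345 0.09399644 0.056     ]
bottle [ 0.68875377 -0.34684479  0.14      ]
```

Call:
jog_arm --xyz '[[0.11, -0.43, -0.03], [0.11, -0.43, -0.03], [0.11, -0.43, -0.03], [0.11, -0.43, -0.03], [0.11, -0.43, -0.03], [0.11, -0.43, -0.03], [0.11, -0.43, -0.03], [0.11, -0.43, -0.03], [0.11, -0.43, -0.03], [0.11, -0.43, -0.03], [0.11, -0.43, -0.03], [0.11, -0.43, -0.03]]' --twist '[[0, 0, -0.316], [0, 0, -0.316], [0, 0, -0.316], [0, 0, -0.316], [0, 0, -0.316], [0, 0, -0.316], [0, 0, -0.316], [0, 0, -0.316], [0, 0, -0.316], [0, 0, -0.316], [0, 0, -0.316], [0, 0, -0.316]]' --fingers '[1, 1, 1, 1, 1, 1, 1, 1, 1, 1, 1, 1]'

```text
time: 1.1
ee_pos: [0.3822, 0.1007, 0.2224]
tool_rot: [[-0.702, 0.712, -0.001], [0.712, 0.702, -0.002], [-0.001, -0.002, -1.0]]
force: [-0.8, 0.8, -0.9]
opening: 0.998
grip_force: 0.0
```

Call:
jog_arm --xyz '[[0.104, -0.4, -0.03], [0.104, -0.4, -0.03], [0.104, -0.4, -0.03], [0.104, -0.4, -0.03], [0.104, -0.4, -0.03], [0.104, -0.4, -0.03], [0.104, -0.4, -0.03], [0.104, -0.4, -0.03], [0.104, -0.4, -0.03], [0.104, -0.4, -0.03], [0.104, -0.4, -0.03], [0.104, -0.4, -0.03]]' --twist '[[0, 0, 0], [0, 0, 0], [0, 0, 0], [0, 0, 0], [0, 0, 0], [0, 0, 0], [0, 0, 0], [0, 0, 0], [0, 0, 0], [0, 0, 0], [0, 0, 0], [0, 0, 0]]' --fingers '[1, 1, 1, 1, 1, 1, 1, 1, 1, 1, 1, 1]'

```text
time: 2.1
ee_pos: [0.4856, -0.2957, 0.1909]
tool_rot: [[-0.705, 0.709, -0.003], [0.709, 0.705, 0.003], [0.004, -0.0, -1.0]]
force: [-0.8, 1.2, -0.2]
opening: 1.0
grip_force: 0.0
```

```bash
python3 - <<'E'
from h import *
import pickle
f=grab_frame("wrist"); save(f,"w1.png",k=1.5); pickle.dump(f,open("w1.pkl","wb"))
print(readout.observe()["ee_pos"],f["fov_y"],np.round(f["pose"],3).tolist(), proj(f,(.4862,-.2973,.105)), proj(f,(.488,-.376,.048)))
E
```

```text
[ 0.48578779 -0.29459673  0.19204719] 61.67641902752538 [[0.709, -0.671, -0.216, 0.428], [0.705, 0.675, 0.219, -0.239], [-0.001, -0.308, 0.951, 0.312], [0.0, 0.0, 0.0, 1.0]] (np.float64(256.4551956809196), np.float64(213.44218688918542)) (np.float64(196.91433622770606), np.float64(248.61082584521577))
```

View pics/w1.png

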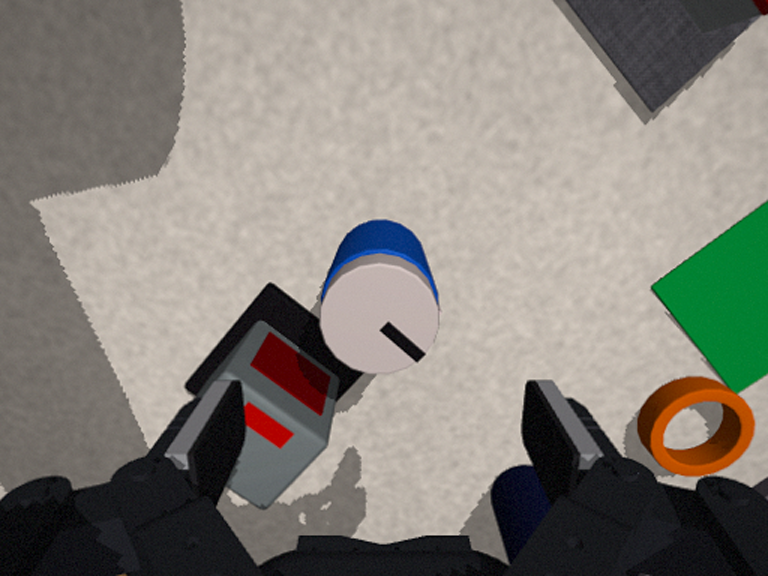

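The wrist view shows the lid circle centred at about (379.5,318) and the stripe from (384,325) to (421,357). The window corners are near (268,333), (337,377), (322,415) and (250,368). I'll compute refined values from these.

```bash
python3 - <<'E'
from h import *
import pickle
f=pickle.load(open("w1.pkl","rb")); A=lambda x,y,z:at(f,(x+.5)/1.5-.5,(y+.5)/1.5-.5,z)
ang=lambda a,b: np.degrees(np.arctan2(b[1]-a[1],b[0]-a[0]))
print("lid",A(379.5,318,.105),np.linalg.norm(A(320,318,.105)-A(439,318,.105)),"stripe",ang(A(384,325,.105),A(421,357,.105)),ang(A(379.5,318,.105),A(421,357,.105)))
# vertical-plane window: top edge & bottom edge heights unknown -> test
for z in(.06,.065,.07): print("top edge",z,A(250,368,z),A(322,415,z),ang(A(250,368,z),A(322,415,z)))
for z in(.03,.035): print("bot",z,ang(A(268,333,z),A(337,377,z)),A(268,333,z),A(337,377,z))
print("foot left",ang(A(270,284,.005),A(187,388,.005)),A(270,284,.005))
print("block left top edge",A(262,322,.09),A(326,435,.09))
a,b,c_=A(256,462,.09),A(326,438,.09),A(337,383,.09)
print("right",ang(A(337,383,.09),A(326,438,.09)))
g=[A(653,289,.003),A(735,392,.003)];print("green",g)
E
```

```text
lid [ 0.48358781 -0.29821774  0.105     ] 0.05471382425168597 stripe 1.8911468374252094 -0.43373589633801624
top edge 0.06 [ 0.46432913 -0.38587722  0.06      ] [ 0.51503166 -0.37951297  0.06      ] 7.154424603009105
top edge 0.065 [ 0.46360702 -0.38297239  0.065     ] [ 0.5133036  -0.37673441  0.065     ] 7.154424603009179
top edge 0.07 [ 0.46288492 -0.38006756  0.07      ] [ 0.51157554 -0.37395585  0.07      ] 7.154424603009192
bot 0.03 8.781704013070552 [ 0.4608849  -0.37644587  0.03      ] [ 0.51309261 -0.36838076  0.03      ]
bot 0.035 8.781704013070602 [ 0.46030068 -0.37401727  0.035     ] [ 0.51158276 -0.36609515  0.035     ]
foot left -84.91973327636711 [ 0.44167309 -0.36076126  0.005     ]
block left top edge [ 0.4479304  -0.34491166  0.09      ] [ 0.51448977 -0.37035479  0.09      ]
right -56.89398809421633
green [array([ 0.62611839, -0.18319903,  0.003     ]), array([ 0.73106524, -0.18802617,  0.003     ])]
```

```bash
python3 - <<'E'
from h import *
import pickle
f=pickle.load(open("w1.pkl","rb"))
save(f,"w1c.png",(115,170,265,282),5)
E
```

```text
(no output)
```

View pics/w1c.png

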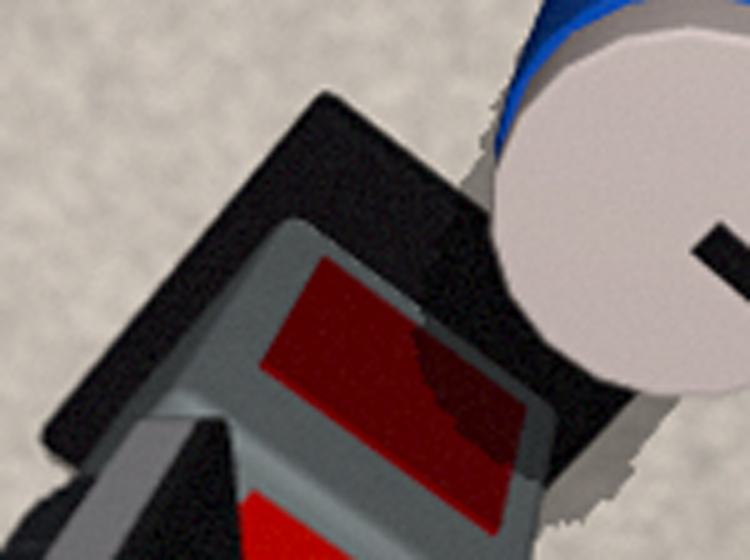

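```bash
python3 - <<'E'
from h import *
import pickle
f=pickle.load(open("w1.pkl","rb")); A=lambda x,y,z:at(f,115+(x+.5)/5-.5,170+(y+.5)/5-.5,z)
ang=lambda a,b: np.degrees(np.arctan2(b[1]-a[1],b[0]-a[0]))
for n,p,q,z in(("footL+90",(318,98),(45,430),.01),("footF",(335,97),(480,205),.01),("winB",(325,257),(527,407),.03),("winT",(262,368),(495,533),.066),("blkB",(305,222),(545,403),.012),("blk top edge",(190,390),(440,555),.09)):
    a,b=A(*p,z),A(*q,z); print(n,ang(a,b).round(2),a.round(4),b.round(4),((a+b)/2).round(4))
print(readout.observe()["tool_rot"].round(4).tolist())
E
```

```text
footL+90 -85.74 [ 0.4403 -0.3599  0.01  ] [ 0.4475 -0.4559  0.01  ] [ 0.4439 -0.4079  0.01  ]
footF 5.27 [ 0.4426 -0.3574  0.01  ] [ 0.4781 -0.3542  0.01  ] [ 0.4603 -0.3558  0.01  ]
winB 4.35 [ 0.4611 -0.3751  0.03  ] [ 0.5098 -0.3714  0.03  ] [ 0.4855 -0.3732  0.03  ]
winT 4.8 [ 0.4626 -0.3807  0.066 ] [ 0.5122 -0.3765  0.066 ] [ 0.4874 -0.3786  0.066 ]
blkB 4.01 [ 0.4554 -0.3808  0.012 ] [ 0.5171 -0.3765  0.012 ] [ 0.4862 -0.3786  0.012 ]
blk top edge 6.44 [ 0.4538 -0.3775  0.09  ] [ 0.5005 -0.3722  0.09  ] [ 0.4771 -0.3749  0.09  ]
[[-0.7064, 0.7078, -0.0018], [0.7078, 0.7064, 0.0021], [0.0028, 0.0002, -1.0]]
```

Call:
jog_arm --xyz '[[-0.001, -0.003, -0.03], [-0.001, -0.003, -0.06], [-0.001, -0.003, -0.09], [-0.001, -0.003, -0.11], [-0.001, -0.003, -0.123], [-0.001, -0.003, -0.123], [-0.001, -0.003, -0.123], [-0.001, -0.003, -0.123], [-0.001, -0.003, -0.123], [-0.001, -0.003, -0.123], [-0.001, -0.003, -0.123], [-0.001, -0.003, -0.123]]' --twist '[[0, 0, 0], [0, 0, 0], [0, 0, 0], [0, 0, 0], [0, 0, 0], [0, 0, 0], [0, 0, 0], [0, 0, 0], [0, 0, 0], [0, 0, 0], [0, 0, 0], [0, 0, 0]]' --fingers '[1, 1, 1, 1, 1, 1, 0.6, 0.6, 0, 0, 0, 0]'

```text
time: 3.15
ee_pos: [0.4858, -0.2988, 0.0733]
tool_rot: [[-0.707, 0.707, 0.004], [0.707, 0.707, -0.002], [-0.005, 0.001, -1.0]]
force: [-1.6, -0.1, 6.6]
opening: 0.687
grip_force: 65.6
```

Call:
jog_arm --xyz '[[0, 0, 0], [0, 0, 0], [0, 0, 0], [0, 0, 0], [0, 0, 0], [0, 0, 0], [0, 0, 0], [0, 0, 0], [0, 0, 0], [0, 0, 0]]' --twist '[[0, 0, -0.08], [0, 0, -0.16], [0, 0, -0.24], [0, 0, -0.32], [0, 0, -0.4], [0, 0, -0.48], [0, 0, -0.56], [0, 0, -0.64], [0, 0, -0.72], [0, 0, -0.8]]' --fingers '[0, 0, 0, 0, 0, 0, 0, 0, 0, 0]'

```text
time: 3.98
ee_pos: [0.4867, -0.2984, 0.0732]
tool_rot: [[0.018, 1.0, 0.006], [1.0, -0.018, -0.002], [-0.002, 0.006, -1.0]]
force: [2.9, 1.2, 4.7]
opening: 0.687
grip_force: 65.7
```

Call:
jog_arm --xyz '[[0, 0, 0], [0, 0, 0], [0, 0, 0], [0, 0, 0], [0, 0, 0], [0, 0, 0], [0, 0, 0], [0, 0, 0], [0, 0, 0], [0, 0, 0], [0, 0, 0]]' --twist '[[0, 0, -0.08], [0, 0, -0.16], [0, 0, -0.24], [0, 0, -0.32], [0, 0, -0.4], [0, 0, -0.48], [0, 0, -0.56], [0, 0, -0.64], [0, 0, -0.722], [0, 0, -0.722], [0, 0, -0.722]]' --fingers '[0, 0, 0, 0, 0, 0, 0, 0, 0, 0, 0]'

```text
time: 4.9
ee_pos: [0.4861, -0.2992, 0.0732]
tool_rot: [[0.671, 0.741, 0.005], [0.741, -0.671, -0.003], [0.001, 0.006, -1.0]]
force: [1.3, -0.3, 6.7]
opening: 0.687
grip_force: 65.8
```

Call:
jog_arm --xyz '[[0, 0, 0], [0, 0, 0], [0, 0, 0], [0, 0, 0], [0, 0, 0.02], [0, 0, 0.05], [0, 0, 0.08], [0, 0, 0.12], [0, 0, 0.12]]' --twist '[[0, 0, 0], [0, 0, 0], [0, 0, 0], [0, 0, 0], [0, 0, 0], [0, 0, 0], [0, 0, 0], [0, 0, 0], [0, 0, 0]]' --fingers '[0.8, 1, 1, 1, 1, 1, 1, 1, 1]'

```text
time: 5.65
ee_pos: [0.4867, -0.2994, 0.1995]
tool_rot: [[0.672, 0.741, 0.01], [0.741, -0.672, -0.007], [0.002, 0.013, -1.0]]
force: [1.0, -0.3, 1.8]
opening: 1.0
grip_force: 0.0
```

```bash
python3 - <<'E'
from h import *
import pickle
f=grab_frame("wrist"); save(f,"w2.png",(150,120,362,300),3.6); pickle.dump(f,open("w2.pkl","wb"))
o=readout.observe();print(o["ee_pos"],o["tool_rot"].round(3).tolist(),o["joints"].round(2))
E
```

```text
[ 0.48623828 -0.29908096  0.19609074] [[0.672, 0.741, 0.008], [0.741, -0.672, -0.005], [0.001, 0.009, -1.0]] [-0.61  0.    1.42  0.    1.71  0.13]
```

View pics/w2.png

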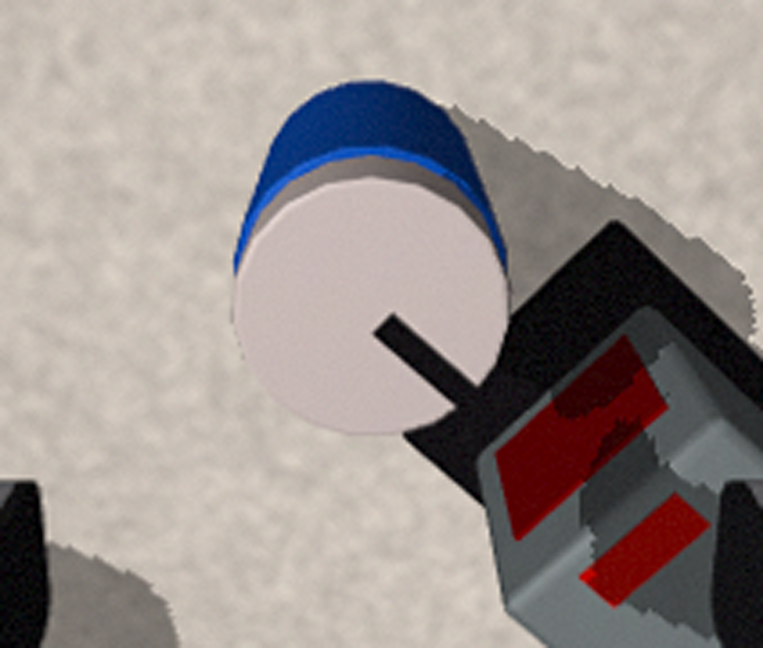

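The stripe runs from (384,324) to (465,395) on a lid centred at (371.5,306.5). The window edges are (497,458)–(627,337) and (517,540)–(667,405). I'll check the angle between them.

```bash
python3 - <<'E'
from h import *
import pickle
f=pickle.load(open("w2.pkl","rb")); A=lambda x,y,z:at(f,150+(x+.5)/3.6-.5,120+(y+.5)/3.6-.5,z)
ang=lambda a,b: np.degrees(np.arctan2(b[1]-a[1],b[0]-a[0]))
l=A(371.5,306.5,.105);print(l,"stripe",ang(A(384,324,.105),A(465,395,.105)),ang(l,A(465,395,.105)))
for n,p,q,z in(("footF",(520,302),(610,225),.01),("footR",(620,224),(760,352),.01),("winB",(497,458),(627,337),.03),("winT",(517,540),(667,405),.066)):
    a,b=A(*p,z),A(*q,z); print(n,ang(a,b).round(2),((a+b)/2).round(4))
E
```

```text
[ 0.48474266 -0.29886651  0.105     ] stripe -85.52855737407891 -87.6685430541809
footF 0.92 [ 0.5103 -0.3525  0.01  ]
footR -84.22 [ 0.5321 -0.3828  0.01  ]
winB 4.54 [ 0.4865 -0.3747  0.03  ]
winT 4.4 [ 0.4853 -0.3785  0.066 ]
```

Call:
jog_arm --xyz '[[-0.0245, 0.254, 0], [-0.0245, 0.254, 0], [-0.0245, 0.254, 0], [-0.0245, 0.254, 0], [-0.0245, 0.254, 0], [-0.0245, 0.254, 0], [-0.0245, 0.254, 0], [-0.0245, 0.254, 0], [-0.0245, 0.254, 0], [-0.0245, 0.254, 0]]' --twist '[[0, 0, -0.848], [0, 0, -0.848], [0, 0, -0.848], [0, 0, -0.848], [0, 0, -0.848], [0, 0, -0.848], [0, 0, -0.848], [0, 0, -0.848], [0, 0, -0.848], [0, 0, -0.848]]' --fingers '[1, 1, 1, 1, 1, 1, 1, 1, 1, 1]'

```text
time: 6.53
ee_pos: [0.46, -0.0445, 0.1896]
tool_rot: [[1.0, -0.012, -0.001], [-0.012, -1.0, -0.0], [-0.001, 0.0, -1.0]]
force: [0.2, 0.3, -0.3]
opening: 0.999
grip_force: 0.0
```

```bash
python3 - <<'E'
from h import *
import pickle
f=grab_frame("wrist"); save(f,"w3.png",k=1.5); pickle.dump(f,open("w3.pkl","wb"))
o=readout.observe();print(o["ee_pos"],o["tool_rot"].round(3).tolist(),o["ft_torque"],o["force"])
hsv=cv2.cvtColor(f["img"],cv2.COLOR_RGB2HSV)
for n,lo,hi in(("red",(0,150,60),(8,255,255)),("yel",(22,150,60),(33,255,255)),("green",(50,120,60),(75,255,255))):
    m=cv2.inRange(hsv,lo,hi); cs=cv2.findContours(m,cv2.RETR_EXTERNAL,cv2.CHAIN_APPROX_NONE)[0]
    for c in sorted(cs,key=cv2.contourArea)[-2:]:
        P=np.array([at(f,*p[0],.056 if n!="green" else .003)[:2] for p in c],np.float32)
        print(n,cv2.contourArea(c),cv2.minAreaRect(P))
E
```

```text
[ 0.46007424 -0.04486293  0.18968337] [[1.0, -0.013, -0.001], [-0.013, -1.0, -0.0], [-0.001, 0.0, -1.0]] [-0.00575317 -0.00758655  0.03509717] [-0.07826456 -0.29363798 -0.28638843]
red 9559.0 ((0.45953261852264404, -0.04602683335542679), (0.057362694293260574, 0.12086358666419983), 89.53266906738281)
yel 10428.5 ((0.4680899679660797, 0.0811246782541275), (0.05981502681970596, 0.12083789706230164), 89.51786804199219)
```

View pics/w3.png

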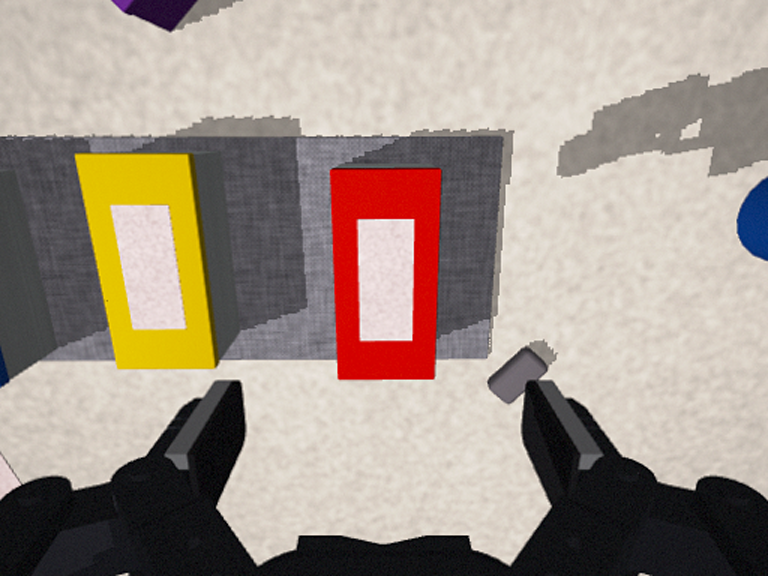

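The red lid is squarely under the gripper: about (386,273) in the picture, which puts it at (0.460,-0.046). The eraser is well clear of it.

Call:
jog_arm --xyz '[[0, -0.001, -0.035], [0, -0.001, -0.07], [0, -0.001, -0.105], [0, -0.001, -0.135], [0, -0.001, -0.153], [0, -0.001, -0.153], [0, -0.001, -0.153], [0, -0.001, -0.153], [0, -0.001, -0.153], [0, -0.001, -0.153], [0, -0.001, -0.153]]' --twist '[[0, 0, 0], [0, 0, 0], [0, 0, 0], [0, 0, 0], [0, 0, 0], [0, 0, 0], [0, 0, 0], [0, 0, 0], [0, 0, 0], [0, 0, 0], [0, 0, 0]]' --fingers '[1, 1, 1, 1, 1, 1, 0, 0, 0, 0, 0]'

```text
time: 7.5
ee_pos: [0.4616, -0.0456, 0.0397]
tool_rot: [[1.0, -0.014, 0.004], [-0.014, -1.0, -0.001], [0.004, 0.001, -1.0]]
force: [0.5, -2.3, 6.4]
opening: 0.648
grip_force: 66.3
```

Call:
jog_arm --xyz '[[0, 0, 0.02], [0, 0, 0.05], [0, 0, 0.09], [0, 0, 0.12], [0, 0, 0.12], [0, 0, 0.12]]' --twist '[[0, 0, 0], [0, 0, 0], [0, 0, 0], [0, 0, 0], [0, 0, 0], [0, 0, 0]]' --fingers '[0, 0, 0, 0, 0, 0]'

```text
time: 8.0
ee_pos: [0.4611, -0.045, 0.1595]
tool_rot: [[1.0, -0.014, 0.004], [-0.014, -1.0, -0.001], [0.004, 0.001, -1.0]]
force: [-0.1, 0.2, -4.8]
opening: 0.647
grip_force: 66.7
```

Call:
jog_arm --xyz '[[0.04, 0, 0], [0, 0, 0], [0.04, 0, 0], [0, 0, 0], [0.04, 0, 0], [0, 0, 0], [0.04, 0, 0], [0, 0, 0], [0, 0, 0], [0, 0, 0]]' --twist '[[0, 0, 0], [0, 0, 0], [0, 0, 0], [0, 0, 0], [0, 0, 0], [0, 0, 0], [0, 0, 0], [0, 0, 0], [0, 0, 0], [0, 0, 0]]' --fingers '[0, 0, 0, 0, 0, 0, 0, 0, 0, 0]'

```text
time: 8.83
ee_pos: [0.4568, -0.0445, 0.1465]
tool_rot: [[1.0, -0.014, -0.021], [-0.014, -1.0, 0.004], [-0.021, -0.003, -1.0]]
force: [0.2, 0.4, -1.5]
opening: 0.649
grip_force: 69.5
```

```bash
cat > st.py <<'E'
from h import *
o=readout.observe();print(o["time"],o["ee_pos"].round(4),o["ft_torque"].round(3),o["force"].round(2),o["opening"],o["joint_torque"].round(3))
E
python3 st.py
```

```text
8.8333 [ 0.4568 -0.0445  0.1465] [ 0.023 -0.13   0.007] [ 0.18  0.37 -1.53] 0.648546841256942 [-1.2100e-01 -2.5271e+01 -3.7649e+01 -4.3000e-02  6.0200e-01 -2.8000e-02]
```

Call:
jog_arm --xyz '[[0, 0, 0], [0, 0, 0], [0, 0, 0], [0, 0, 0], [0, 0, 0], [0, 0, 0], [0, 0, 0], [0, 0, 0], [0, 0, 0], [0, 0, 0]]' --twist '[[0, 0.1, 0], [0, 0.2, 0], [0, 0.25, 0], [0, 0.25, 0], [0, 0.25, 0], [0, 0.25, 0], [0, 0.25, 0], [0, 0.25, 0], [0, 0.25, 0], [0, 0.25, 0]]' --fingers '[0, 0, 0, 0, 0, 0, 0, 0, 0, 0]'

```text
time: 9.67
ee_pos: [0.46, -0.045, 0.1577]
tool_rot: [[0.969, -0.014, -0.246], [-0.014, -1.0, -0.0], [-0.246, 0.004, -0.969]]
force: [-0.4, 0.1, -2.2]
opening: 0.652
grip_force: 69.5
```

```bash
python3 st.py
```

```text
9.6667 [ 0.46   -0.045   0.1577] [-0.006 -0.236  0.021] [-0.45  0.11 -2.24] 0.6520099660642762 [ 4.0000e-03 -3.9059e+01 -4.1885e+01 -2.3200e-01  1.5760e+00 -0.0000e+00]
```

Call:
jog_arm --xyz '[[0, 0, 0], [0, 0, 0], [0, 0, 0], [0, 0, 0], [0, 0, 0], [0, 0, 0], [0, 0, 0], [0, 0, 0], [0, 0, 0], [0, 0, 0], [0, 0, 0], [0, 0, 0]]' --twist '[[0, -0.1, 0], [0, -0.2, 0], [0, -0.3, 0], [0, -0.4, 0], [0, -0.5, 0], [0, -0.5, 0], [0, -0.5, 0], [0, -0.5, 0], [0, -0.5, 0], [0, -0.5, 0], [0, -0.5, 0], [0, -0.5, 0]]' --fingers '[0, 0, 0, 0, 0, 0, 0, 0, 0, 0, 0, 0]'

```text
time: 10.67
ee_pos: [0.4605, -0.045, 0.1571]
tool_rot: [[0.969, -0.014, 0.246], [-0.014, -1.0, 0.0], [0.246, -0.004, -0.969]]
force: [-0.4, -0.0, -2.8]
opening: 0.651
grip_force: 69.3
```

```bash
python3 st.py
```

```text
10.6667 [ 0.4605 -0.045   0.1571] [0.016 0.217 0.005] [-0.44 -0.04 -2.83] 0.6506998331031645 [ 2.0000e-03 -2.2883e+01 -4.5371e+01  3.2200e-01 -1.5560e+00  1.0000e-03]
```

Call:
jog_arm --xyz '[[0, 0, 0], [0, 0, 0], [0, 0, 0], [0, 0, -0.04], [0, 0, -0.075], [0, 0, -0.1], [0, 0, -0.11], [0, 0, -0.115], [0, 0, -0.12], [0, 0, -0.12]]' --twist '[[0, 0.1, 0], [0, 0.2, 0], [0, 0.25, 0], [0, 0.25, 0], [0, 0.25, 0], [0, 0.25, 0], [0, 0.25, 0], [0, 0.25, 0], [0, 0.25, 0], [0, 0.25, 0]]' --fingers '[0, 0, 0, 0, 0, 0, 0, 0, 0, 0]'

```text
time: 11.5
ee_pos: [0.4612, -0.0452, 0.0401]
tool_rot: [[1.0, -0.014, 0.002], [-0.014, -1.0, -0.0], [0.002, 0.0, -1.0]]
force: [1.3, -0.3, -3.2]
opening: 0.648
grip_force: 69.5
```

Call:
jog_arm --xyz '[[0, 0, 0], [0, 0, 0], [0, 0, 0], [0, 0, 0], [0, 0, 0.03], [0, 0, 0.07], [0, 0, 0.11], [0, 0, 0.11]]' --twist '[[0, 0, 0], [0, 0, 0], [0, 0, 0], [0, 0, 0], [0, 0, 0], [0, 0, 0], [0, 0, 0], [0, 0, 0]]' --fingers '[0.8, 1, 1, 1, 1, 1, 1, 1]'

```text
time: 12.17
ee_pos: [0.4635, -0.0456, 0.1569]
tool_rot: [[1.0, -0.014, 0.014], [-0.014, -1.0, -0.002], [0.014, 0.002, -1.0]]
force: [0.8, -0.3, 1.8]
opening: 0.997
grip_force: 0.0
```

```bash
cat > tins.py <<'E'
from h import *
f=grab_frame("top"); hsv=cv2.cvtColor(f["img"],cv2.COLOR_RGB2HSV)
for n,lo,hi in(("red",(0,150,40),(8,255,255)),("yel",(22,150,40),(33,255,255)),("blue",(102,150,40),(120,255,255)),("green",(50,120,60),(80,255,255))):
    m=cv2.inRange(hsv,lo,hi); z=.003 if n=="green" else .056
    for c in sorted(cv2.findContours(m,cv2.RETR_EXTERNAL,cv2.CHAIN_APPROX_NONE)[0],key=cv2.contourArea)[-4:]:
        P=np.array([at(f,*p[0],z)[:2] for p in c],np.float32); r=cv2.minAreaRect(P)
        if cv2.contourArea(c)>300 and .3<r[0][0]<.8 and -.25<r[0][1]<.3: print(n,np.round(r[0]+r[1]+(r[2],),4))
E
python3 tins.py; python3 st.py
```

```text
yel [4.69400e-01 8.38000e-02 5.71000e-02 1.19500e-01 8.97311e+01]
blue [0.4592 0.2092 0.1199 0.0573 0.3643]
green [ 0.6845 -0.1116  0.1471  0.1081 86.7795]
12.2167 [ 0.4627 -0.0454  0.1533] [-0.013 -0.019  0.042] [-0.76  0.17  0.09] 1.0028497065575197 [ 2.4000e-02 -3.0431e+01 -4.3276e+01  1.0000e-03  3.6000e-01 -0.0000e+00]
```

Call:
jog_arm --xyz '[[0.0085, 0.04, 0], [0.0085, 0.08, 0], [0.0085, 0.12, 0], [0.0085, 0.128, 0], [0.0085, 0.128, -0.035], [0.0085, 0.128, -0.07], [0.0085, 0.128, -0.095], [0.0085, 0.128, -0.11], [0.0085, 0.128, -0.11]]' --twist '[[0, 0, 0], [0, 0, 0], [0, 0, 0], [0, 0, 0], [0, 0, 0], [0, 0, 0], [0, 0, 0], [0, 0, 0], [0, 0, 0]]' --fingers '[1, 1, 1, 1, 1, 1, 1, 1, 1]'

```text
time: 12.97
ee_pos: [0.4654, 0.0824, 0.0319]
tool_rot: [[1.0, -0.014, -0.009], [-0.014, -1.0, -0.001], [-0.009, 0.001, -1.0]]
force: [-1.2, 0.7, -0.3]
opening: 0.997
grip_force: 0.0
```

Call:
jog_arm --xyz '[[0, 0, 0], [0, 0, 0], [0, 0, 0], [0, 0, 0], [0, 0, 0], [0, 0, 0], [0, 0, 0.02], [0, 0, 0.05], [0, 0, 0.09], [0, 0, 0.12], [0, 0, 0.12], [0, 0, 0.12]]' --twist '[[0, 0, 0], [0, 0, 0], [0, 0, 0], [0, 0, 0], [0, 0, 0], [0, 0, 0], [0, 0, 0], [0, 0, 0], [0, 0, 0], [0, 0, 0], [0, 0, 0], [0, 0, 0]]' --fingers '[0, 0, 0, 0, 0, 0, 0, 0, 0, 0, 0, 0]'

```text
time: 13.97
ee_pos: [0.4696, 0.0832, 0.1593]
tool_rot: [[1.0, -0.014, 0.004], [-0.014, -1.0, 0.001], [0.004, -0.001, -1.0]]
force: [-0.0, 0.2, -3.3]
opening: 0.654
grip_force: 66.6
```

Call:
jog_arm --xyz '[[0.04, 0, 0], [0, 0, 0], [0.04, 0, 0], [0, 0, 0], [0.04, 0, 0], [0, 0, 0], [0.04, 0, 0], [0, 0, 0], [0, 0, 0], [0, 0, 0]]' --twist '[[0, 0, 0], [0, 0, 0], [0, 0, 0], [0, 0, 0], [0, 0, 0], [0, 0, 0], [0, 0, 0], [0, 0, 0], [0, 0, 0], [0, 0, 0]]' --fingers '[0, 0, 0, 0, 0, 0, 0, 0, 0, 0]'

```text
time: 14.8
ee_pos: [0.4652, 0.0828, 0.1463]
tool_rot: [[1.0, -0.014, -0.021], [-0.014, -1.0, -0.002], [-0.021, 0.002, -1.0]]
force: [0.5, -0.4, -0.1]
opening: 0.644
grip_force: 70.3
```

```bash
python3 st.py
```

```text
14.8 [0.4652 0.0828 0.1463] [ 0.011 -0.115 -0.015] [ 0.51 -0.41 -0.09] 0.6440552892328918 [ 4.8000e-02 -2.6620e+01 -3.7336e+01  3.0000e-02  5.6600e-01  1.7000e-02]
```

Call:
jog_arm --xyz '[[0, 0, 0], [0, 0, 0], [0, 0, 0], [0, 0, 0], [0, 0, 0], [0, 0, 0], [0, 0, 0], [0, 0, 0], [0, 0, 0], [0, 0, 0]]' --twist '[[0, 0.1, 0], [0, 0.2, 0], [0, 0.25, 0], [0, 0.25, 0], [0, 0.25, 0], [0, 0.25, 0], [0, 0.25, 0], [0, 0.25, 0], [0, 0.25, 0], [0, 0.25, 0]]' --fingers '[0, 0, 0, 0, 0, 0, 0, 0, 0, 0]'

```text
time: 15.63
ee_pos: [0.4685, 0.083, 0.1577]
tool_rot: [[0.969, -0.014, -0.246], [-0.014, -1.0, 0.0], [-0.246, 0.003, -0.969]]
force: [-0.2, -0.1, -1.6]
opening: 0.647
grip_force: 70.3
```

```bash
python3 st.py
```

```text
15.6333 [0.4685 0.083  0.1577] [ 0.057 -0.179  0.04 ] [-0.15 -0.09 -1.55] 0.6472944268235096 [ 5.0000e-03 -4.0334e+01 -4.1571e+01  1.3800e-01  1.5330e+00 -0.0000e+00]
```

Call:
jog_arm --xyz '[[0, 0, 0], [0, 0, 0], [0, 0, 0], [0, 0, 0], [0, 0, 0], [0, 0, 0], [0, 0, 0], [0, 0, 0], [0, 0, 0], [0, 0, 0], [0, 0, 0], [0, 0, 0]]' --twist '[[0, -0.1, 0], [0, -0.2, 0], [0, -0.3, 0], [0, -0.4, 0], [0, -0.5, 0], [0, -0.5, 0], [0, -0.5, 0], [0, -0.5, 0], [0, -0.5, 0], [0, -0.5, 0], [0, -0.5, 0], [0, -0.5, 0]]' --fingers '[0, 0, 0, 0, 0, 0, 0, 0, 0, 0, 0, 0]'

```text
time: 16.63
ee_pos: [0.4691, 0.083, 0.1571]
tool_rot: [[0.969, -0.014, 0.246], [-0.014, -1.0, -0.0], [0.246, -0.003, -0.969]]
force: [0.4, 0.1, -1.9]
opening: 0.646
grip_force: 70.1
```

```bash
python3 st.py
```

```text
16.6333 [0.4691 0.083  0.1571] [-0.036  0.202  0.034] [ 0.41  0.15 -1.91] 0.6463718974390671 [-3.0000e-03 -2.4414e+01 -4.4975e+01 -1.8900e-01 -1.5310e+00 -0.0000e+00]
```

Call:
jog_arm --xyz '[[0, 0, 0], [0, 0, 0], [0, 0, 0], [0, 0, -0.04], [0, 0, -0.075], [0, 0, -0.1], [0, 0, -0.11], [0, 0, -0.115], [0, 0, -0.12], [0, 0, -0.12]]' --twist '[[0, 0.1, 0], [0, 0.2, 0], [0, 0.25, 0], [0, 0.25, 0], [0, 0.25, 0], [0, 0.25, 0], [0, 0.25, 0], [0, 0.25, 0], [0, 0.25, 0], [0, 0.25, 0]]' --fingers '[0, 0, 0, 0, 0, 0, 0, 0, 0, 0]'

```text
time: 17.47
ee_pos: [0.4697, 0.0831, 0.0397]
tool_rot: [[1.0, -0.014, 0.002], [-0.014, -1.0, 0.0], [0.002, -0.0, -1.0]]
force: [0.4, -0.0, -2.7]
opening: 0.648
grip_force: 70.3
```

Call:
jog_arm --xyz '[[0, 0, 0], [0, 0, 0], [0, 0, 0], [0, 0, 0], [0, 0, 0.03], [0, 0, 0.07], [0, 0, 0.11], [0, 0, 0.11]]' --twist '[[0, 0, 0], [0, 0, 0], [0, 0, 0], [0, 0, 0], [0, 0, 0], [0, 0, 0], [0, 0, 0], [0, 0, 0]]' --fingers '[0.8, 1, 1, 1, 1, 1, 1, 1]'

```text
time: 18.13
ee_pos: [0.4722, 0.0834, 0.1571]
tool_rot: [[1.0, -0.014, 0.015], [-0.014, -1.0, 0.002], [0.015, -0.002, -1.0]]
force: [0.2, 0.3, 1.0]
opening: 0.999
grip_force: 0.0
```

Call:
jog_arm --xyz '[[-0.0095, 0.04, 0], [-0.0095, 0.08, 0], [-0.0095, 0.12, 0], [-0.0095, 0.127, 0], [-0.0095, 0.127, -0.035], [-0.0095, 0.127, -0.07], [-0.0095, 0.127, -0.095], [-0.0095, 0.127, -0.11], [-0.0095, 0.127, -0.11]]' --twist '[[0, 0, 0], [0, 0, 0], [0, 0, 0], [0, 0, 0], [0, 0, 0], [0, 0, 0], [0, 0, 0], [0, 0, 0], [0, 0, 0]]' --fingers '[1, 1, 1, 1, 1, 1, 1, 1, 1]'

```text
time: 18.88
ee_pos: [0.4567, 0.2088, 0.0328]
tool_rot: [[1.0, -0.014, -0.007], [-0.014, -1.0, -0.003], [-0.007, 0.003, -1.0]]
force: [-0.2, -0.3, -1.3]
opening: 1.002
grip_force: 0.0
```

Call:
jog_arm --xyz '[[0, 0, 0], [0, 0, 0], [0, 0, 0], [0, 0, 0], [0, 0, 0], [0, 0, 0], [0, 0, 0.02], [0, 0, 0.05], [0, 0, 0.09], [0, 0, 0.12], [0, 0, 0.12], [0, 0, 0.12]]' --twist '[[0, 0, 0], [0, 0, 0], [0, 0, 0], [0, 0, 0], [0, 0, 0], [0, 0, 0], [0, 0, 0], [0, 0, 0], [0, 0, 0], [0, 0, 0], [0, 0, 0], [0, 0, 0]]' --fingers '[0, 0, 0, 0, 0, 0, 0, 0, 0, 0, 0, 0]'

```text
time: 19.88
ee_pos: [0.46, 0.2104, 0.1594]
tool_rot: [[1.0, -0.014, 0.004], [-0.014, -1.0, 0.002], [0.004, -0.002, -1.0]]
force: [0.3, -0.1, -3.9]
opening: 0.647
grip_force: 65.8
```

Call:
jog_arm --xyz '[[0.04, 0, 0], [0, 0, 0], [0.04, 0, 0], [0, 0, 0], [0.04, 0, 0], [0, 0, 0], [0.04, 0, 0], [0, 0, 0], [0, 0, 0], [0, 0, 0]]' --twist '[[0, 0, 0], [0, 0, 0], [0, 0, 0], [0, 0, 0], [0, 0, 0], [0, 0, 0], [0, 0, 0], [0, 0, 0], [0, 0, 0], [0, 0, 0]]' --fingers '[0, 0, 0, 0, 0, 0, 0, 0, 0, 0]'

```text
time: 20.72
ee_pos: [0.4562, 0.2092, 0.1476]
tool_rot: [[1.0, -0.014, -0.016], [-0.014, -1.0, -0.006], [-0.016, 0.006, -1.0]]
force: [0.4, -0.3, -2.2]
opening: 0.647
grip_force: 75.7
```

```bash
python3 st.py
```

```text
20.7167 [0.4562 0.2092 0.1476] [-0.016 -0.144  0.008] [ 0.4  -0.28 -2.21] 0.6469576447315111 [  0.21  -31.35  -38.683   0.112   0.514   0.056]
```

Call:
jog_arm --xyz '[[0, 0, 0], [0, 0, 0], [0, 0, 0], [0, 0, 0], [0, 0, 0], [0, 0, 0], [0, 0, 0], [0, 0, 0], [0, 0, 0], [0, 0, 0]]' --twist '[[0, 0.1, 0], [0, 0.2, 0], [0, 0.25, 0], [0, 0.25, 0], [0, 0.25, 0], [0, 0.25, 0], [0, 0.25, 0], [0, 0.25, 0], [0, 0.25, 0], [0, 0.25, 0]]' --fingers '[0, 0, 0, 0, 0, 0, 0, 0, 0, 0]'

```text
time: 21.55
ee_pos: [0.4589, 0.2101, 0.1577]
tool_rot: [[0.969, -0.013, -0.246], [-0.014, -1.0, 0.0], [-0.246, 0.003, -0.969]]
force: [-0.5, 0.2, -4.3]
opening: 0.645
grip_force: 76.0
```

```bash
python3 st.py
```

```text
21.55 [0.4589 0.2101 0.1577] [-0.042 -0.225 -0.022] [-0.49  0.23 -4.34] 0.6453543991320737 [ 4.0000e-03 -4.3851e+01 -4.2189e+01  4.9100e-01  1.4890e+00 -1.0000e-03]
```

Call:
jog_arm --xyz '[[0, 0, 0], [0, 0, 0], [0, 0, 0], [0, 0, 0], [0, 0, 0], [0, 0, 0], [0, 0, 0], [0, 0, 0], [0, 0, 0], [0, 0, 0], [0, 0, 0], [0, 0, 0]]' --twist '[[0, -0.1, 0], [0, -0.2, 0], [0, -0.3, 0], [0, -0.4, 0], [0, -0.5, 0], [0, -0.5, 0], [0, -0.5, 0], [0, -0.5, 0], [0, -0.5, 0], [0, -0.5, 0], [0, -0.5, 0], [0, -0.5, 0]]' --fingers '[0, 0, 0, 0, 0, 0, 0, 0, 0, 0, 0, 0]'

```text
time: 22.55
ee_pos: [0.4597, 0.2099, 0.1572]
tool_rot: [[0.969, -0.014, 0.247], [-0.015, -1.0, -0.0], [0.246, -0.003, -0.969]]
force: [0.6, 0.6, -4.6]
opening: 0.647
grip_force: 75.9
```

```bash
python3 st.py; python3 tins.py
```

```text
22.55 [0.4597 0.2099 0.1572] [0.045 0.218 0.031] [ 0.59  0.63 -4.6 ] 0.6469205232267287 [-6.0000e-03 -2.9162e+01 -4.5371e+01 -6.3700e-01 -1.4280e+00 -1.0000e-03]
red [ 4.60700e-01 -4.54000e-02  5.47000e-02  1.19500e-01  8.95316e+01]
yel [4.72200e-01 8.40000e-02 5.73000e-02 1.19700e-01 8.98396e+01]
blue [4.93100e-01 2.31400e-01 6.35000e-02 5.73000e-02 8.97215e+01]
green [ 0.6844 -0.1115  0.147   0.1081 86.6365]
```

```bash
cat > st2.py <<'E'
from h import *
o=readout.observe();t=o["joint_torque"];print(o["time"],o["ft_torque"].round(3),o["force"].round(2),o["tool_rot"][:,2].round(4),t[[1,2,3,4]].round(4),"mag",np.hypot(t[3],t[4]).round(4),o["joint_vel"].round(3))
E
python3 st2.py
```

```text
22.6 [-0.017  0.188 -0.012] [-0.15 -0.55 -3.37] [ 2.467e-01 -3.000e-04 -9.691e-01] [-29.0995 -45.3686  -0.6398  -1.4323] mag 1.5687 [ 0.002 -0.009  0.008 -0.    -0.     0.002]
```

Call:
jog_arm --xyz '[[0, 0, 0], [0, 0, 0], [0, 0, 0], [0, 0, 0], [0, 0, 0], [0, 0, 0], [0, 0, 0], [0, 0, 0], [0, 0, 0], [0, 0, 0], [0, 0, 0], [0, 0, 0]]' --twist '[[0, 0.1, 0], [0, 0.17, 0], [0, 0.17, 0], [0, 0.17, 0], [0, 0.17, 0], [0, 0.17, 0], [0, 0.17, 0], [0, 0.17, 0], [0, 0.17, 0], [0, 0.17, 0], [0, 0.17, 0], [0, 0.17, 0]]' --fingers '[0, 0, 0, 0, 0, 0, 0, 0, 0, 0, 0, 0]'

```text
time: 23.6
ee_pos: [0.4591, 0.21, 0.1573]
tool_rot: [[0.997, -0.014, 0.08], [-0.014, -1.0, 0.0], [0.08, -0.001, -0.997]]
force: [0.2, 0.4, -2.9]
opening: 0.648
grip_force: 76.0
```

```bash
python3 st2.py
```

```text
23.6 [-0.017  0.045 -0.016] [ 0.21  0.37 -2.9 ] [ 0.0802  0.     -0.9968] [-33.9478 -44.2267  -0.1644  -0.4345] mag 0.4645 [-0.002  0.002 -0.001  0.001 -0.    -0.001]
```

Call:
jog_arm --xyz '[[0, 0, 0], [0, 0, 0], [0, 0, 0], [0, 0, 0], [0, 0, 0], [0, 0, 0], [0, 0, 0], [0, 0, 0], [0, 0, 0], [0, 0, 0], [0, 0, 0], [0, 0, 0]]' --twist '[[0, 0.08, 0], [0, 0.16, 0], [0, 0.16, 0], [0, 0.16, 0], [0, 0.16, 0], [0, 0.16, 0], [0, 0.16, 0], [0, 0.16, 0], [0, 0.16, 0], [0, 0.16, 0], [0, 0.16, 0], [0, 0.16, 0]]' --fingers '[0, 0, 0, 0, 0, 0, 0, 0, 0, 0, 0, 0]'

```text
time: 24.6
ee_pos: [0.4591, 0.21, 0.1573]
tool_rot: [[0.997, -0.014, -0.08], [-0.014, -1.0, 0.0], [-0.08, 0.001, -0.997]]
force: [1.0, 0.2, -4.3]
opening: 0.649
grip_force: 76.1
```

```bash
python3 st2.py
```

```text
24.6 [-0.028 -0.     0.007] [ 0.95  0.15 -4.33] [-0.0798  0.     -0.9968] [-38.8121 -43.3173   0.1658   0.4398] mag 0.4701 [ 0.     0.003 -0.001  0.002  0.001  0.001]
```

Solving the two tilt angles for blue gives an offset moment of about 0.06 N m, which matches the 160 g ball rolling to the low end (about 0.057 N m). Blue is therefore the rattling tin. Next I'll level it and carry it to the green mat.

Call:
jog_arm --xyz '[[0, 0, 0.015], [0.01, -0.015, 0.031], [0.03, -0.043, 0.031], [0.053, -0.075, 0.031], [0.075, -0.107, 0.031], [0.098, -0.139, 0.031], [0.12, -0.171, 0.031], [0.143, -0.203, 0.031], [0.165, -0.235, 0.031], [0.188, -0.267, 0.031], [0.21, -0.3, 0.031], [0.226, -0.322, 0.031]]' --twist '[[0, -0.08, 0], [0, -0.08, 0], [0, -0.08, 0], [0, -0.08, 0], [0, -0.08, 0], [0, -0.08, 0], [0, -0.08, 0], [0, -0.08, 0], [0, -0.08, 0], [0, -0.08, 0], [0, -0.08, 0], [0, -0.08, 0]]' --fingers '[0, 0, 0, 0, 0, 0, 0, 0, 0, 0, 0, 0]'

```text
time: 25.6
ee_pos: [0.6861, -0.1155, 0.1872]
tool_rot: [[1.0, -0.016, -0.001], [-0.016, -1.0, -0.001], [-0.001, 0.001, -1.0]]
force: [0.7, 0.3, -4.0]
opening: 0.65
grip_force: 76.3
```

Call:
jog_arm --xyz '[[0, 0, 0], [0, 0, 0], [0, 0, 0], [0, 0, 0], [0, 0, 0], [0, 0, 0], [0, 0, 0], [0, 0, 0], [0, 0, 0], [0, 0, 0]]' --twist '[[0, 0, 0], [0, 0, 0], [0, 0, 0], [0, 0, 0], [0, 0, 0], [0, 0, 0], [0, 0, 0], [0, 0, 0], [0, 0, 0], [0, 0, 0]]' --fingers '[0, 0, 0, 0, 0, 0, 0, 0, 0, 0]'

```text
time: 26.43
ee_pos: [0.6851, -0.1118, 0.1884]
tool_rot: [[1.0, -0.014, 0.0], [-0.014, -1.0, -0.0], [0.0, 0.0, -1.0]]
force: [1.1, -0.2, -3.0]
opening: 0.642
grip_force: 76.0
```

```bash
python3 st2.py; python3 -c "
from h import *
print(readout.observe()['ee_pos'])
f=grab_frame('side'); save(f,'end.png',k=1.56)"
```

```text
26.4333 [ 0.013 -0.006 -0.019] [ 1.12 -0.23 -3.05] [ 1.e-04 -0.e+00 -1.e+00] [-5.95864e+01 -4.40115e+01  1.02000e-02 -5.37000e-02] mag 0.0547 [-0.004  0.002 -0.     0.    -0.    -0.001]
[ 0.68506759 -0.11184303  0.18839517]
```

View pics/end.png

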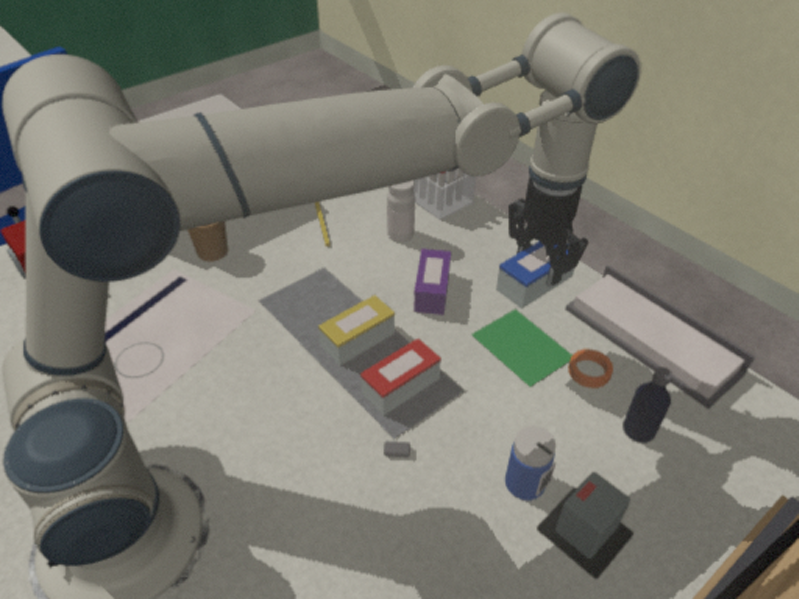

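The final picture shows the blue tin held level at about (537,270) above the green mat. Red and yellow are upright where they stood, and the jar's code faces the scanner. I'm handing the job in.

```bash
python3 -c "
from h import *
print(finish_job())"
```

```text
the job is handed in; nothing more can be done
None
```

The job is handed in: the jar's code faces the scanner, red and yellow were shaken, judged silent and stood back upright, and the rattling blue tin is held level about 15 cm above the green mat, at 26 s on the robot's clock (limit 72 s); no verdict came back.

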